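# Hold the fume extractor's filter up to the light

### The arm

A 7-joint arm with a two-finger parallel gripper is mounted at the origin on the work surface. World frame = base frame: x ahead of the robot, y to its left, z up, the work surface at z = 0. Lengths are in m, angles in rad, forces in N, time in s.
With the tool pointing down it reaches from about 0.35 to 0.9 m from the base axis. Payload 8.1 kg.
Tool frame: the origin (TCP) lies at the very end of the fingers, on their centre line; the grasp point (between the pads) lies 19 mm behind it; z points along the fingers, y is the line along which they close (so a half turn about z gives the same grasp; the last joint's range is limited). The gripper opens to 92 mm and grips with 3 to 60 N. Pads are 19 mm wide; open, the fingers measure 130 mm over their backs; the gripper's body (75 mm by 190 mm) begins 47 mm behind the grasp point.
Start: joints at [-1.311, 0.434, 0.025, 1.573, -0.012, 1.134, -0.075], TCP at [0.222, 0.584, 0.227] pointing down, gripper open.
Joint ranges: [-2.62, 2.62], [-0.44, 2.09], [-1.27, 1.32], [0.08, 2.57], [-1.32, 4.46], [0.12, 2], [-2.74, 2.74]. Speed limits (rad/s): [2.22, 2.22, 3.01, 3.01, 3.14, 3.14, 3.14].

### API

Orientations are given as a rotation vector (axis times angle).
In Python, from cell import arm gives the robot as it stands.
- The arm moves only by the tool jog_arm, never from a script. Its argument "rows" is a list of rows, each a list of 3 entries, a list of its own where there are three numbers: the shift along the world's x, y, z in cm, then the turn, a rotation vector about the world's x, y, z in degrees, then the opening, from 0 (shut) to 1 (fully open). A call has 1 to 8 rows; each row is the pose to reach, as a shift and turn from the pose commanded when the call began; what a row does not reach only later rows make up. A row lasts 1/8 s, in which the tool goes at most 62.5 mm and 10.7 degrees, less where a joint would pass 70% of its speed; a pose out of reach is approached as far as the arm can. A call with a gripper value outside its range is refused whole. The fingers move at their own pace and stop on an object; "newtons" is the grip in N (left out, the last holds). Time passes only in rows, so rows that repeat a pose let the fingers close. It gives the time, the measured TCP pose, the force, the opening and the grip force at its end, in the units of the state.
- arm.observe(): the state, without advancing time (a new reading comes with each control period).
- arm.get_image(name): name is "scene" or "top" or "wrist"; returns a dict with "img" (480x640x3 uint8, red, green, blue), "depth" (480x640 float32, m along the optical axis (not along the pixel's ray), 0 where there is no reading), "fx", "fy", "cx", "cy" (pixels), "rvec" (rotation vector, rad) and "tvec" (3), from world to camera coordinates, as OpenCV has them; the wrist camera has in their place "mount" (4x4, takes a point from camera to tool coordinates, whose origin is the TCP and whose axes are the flange's). Camera axes: x right, y down, z forward; pixel columns grow to the right and rows downward; lengths in m; the calibration is good to about 2 mm. A picture is of the moment at which its call begins: read the wrist's pose just before it.
- arm.sign_off(): hands the job in; it is judged then, once.
The state is a dict: "clock": time; "joints": joint angles; "dq": joint speeds; "joint_efforts": joint torques, N m; "position": TCP position; "ee_rot": TCP orientation; "force": force on the tool from outside, world axes, zero at the start; "ft_torque": the same for the moment, N m; "width": opening from 0.0 (shut) to 1.0 (fully open); "gripper_force": force on a finger pad.
Only numpy, scipy, OpenCV 4.12 (cv2) and the standard library are available. Lean on these libraries where they do the work, as an engineer would, in place of code of your own. Each camera call takes 0.05 s, during which the arm holds its last target. There are 200 camera calls.

### The job

The bench fume extractor is switched off for its filter check: lift its top flap right up so that it stays standing open, draw the filter cassette beneath it up out of its channel (it has a blue pull tab), and hold it up to the lit light panel: upright, square to the panel, a hand's breadth (about 90 mm) in front of it, with the whole filter seen against the lit area. Finish there, still holding the filter steady in the gripper in front of the panel and leaving the flap open. Do not touch the panel, and leave everything else on the table where it stands.

Things in the scene. Friction and masses are not known exactly. Their poses are not given: they have to be found in the camera images.
- extractor: the bench fume extractor, a fixed white case 200 mm deep (x) x 260 wide (y) x 150 high; origin at the centre of its underside, x axis from the louvred front (facing the robot) to the round fan guard at the rear, z up
- well (a point): centre of the floor of the open well under the flap, 95 mm above the table. The well is 94 mm long (along the extractor's x) x 160 mm wide and open to the case's top at 150 mm. In its floor lies the channel the filter stands in, 30 x 148 mm, its own floor 13 mm above the table
- flap (a joint): angle of the grey top flap, rad: 0 shut (it may start up to 0.1 ajar), growing as the front edge rises and swings to the rear; 1.57 is upright, stop at 1.9. A friction hinge (0.13 N m) keeps it where it is left. The flap is 4 mm thick, 176 mm wide and reaches 110 mm forward from the hinge
- flap_handle (a point): middle of the black bar handle on the flap: a round bar 10 mm thick, 70 mm long, parallel to the extractor's y axis, its middle 34 mm off the flap's upper face; with the flap shut it is 88 mm in front of the hinge line and 38 mm higher. Moves with the flap
- flap_hinge (a point): middle of the flap's hinge line, which runs along the extractor's y axis, 150 mm above the table
- filter: the filter cassette under the flap: white frame 24 mm thick (x) x 140 wide (y) x 100 high (z), dark pleats on both faces, 0.15 to 0.31 kg, loose, standing on edge in its channel with 3 to 4 mm of play; origin at the centre of its lower edge. In the channel its axes are the extractor's, its origin 45 mm in front of the extractor's. Free of the case once raised 140 mm
- filter_tab (a point): centre of the blue pull tab on top of the filter: a block 14 mm (x) x 34 mm (y) x 30 mm high; this point is 15 mm above the frame's top edge and 15 mm below the tab's top, 128 mm above the table when in the channel
- filter_mid (a point): centre of the filter's frame, 65 mm below filter_tab
- panel: the light panel, a fixed white LED pad 340 mm wide, 8 mm thick, upright on two black feet; origin on the table under the middle of its lit face, x axis from the lit face to the back (in front of it x is negative), y along its width. Lit area 310 mm wide, 30 to 240 mm above the table; top at 251 mm; feet reach 30 mm forward, 12 mm high
- carton: orange carton, 45 x 75 x 125 mm; a bystander, loose; origin at the centre of its underside
- rack: white test-tube rack with six glass tubes, 60 x 200 x 110 mm; a bystander, loose; origin at the centre of its underside
- beaker: clear plastic cup, 84 mm wide, 110 mm high; a bystander, loose; origin at the centre of its underside
- bottle: clear bottle with a yellow label, 66 mm wide, 190 mm high; a bystander, loose; origin at the centre of its underside
- scale: blue pocket scale with a steel plate, 130 x 80 x 21 mm; a bystander, loose; origin at the centre of its underside
- lid_a: white jar lid lying on the table, 68 mm wide, 14 mm high; a bystander, loose; origin at the centre of its underside
- lid_b: white jar lid lying on the notes, 68 mm wide, 14 mm high; a bystander, loose; origin at the centre of its underside

How it is judged:
By the outcome, as a careful person would: the job done as asked, in the order asked, and still so for the second after the job is handed in, while the arm keeps its last pose, push and grip.
It also fails if it takes over 51 s, if anything falls off the work surface, if the arm or the gripper's body presses on something with over 40 N, if the wrist force passes 120 N, or if a joint passes its speed limit or range.

## Working session

There is one attempt and no reset: what is moved stays moved. The work goes in short steps, Python scripts to look and compute and a tool call to move; the robot and the scene stay as the last step left them, time stands still between calls to the robot, and variables do not carry over. Pictures are saved under pics/ and viewed, at most 10 in all, crops included, and the job is handed in when it is done.

Besides the shell and the picture viewer there is one more tool, called in YAML: its name, and indented under it one key for each argument. jog_arm: Moves the arm, as the interface text tells. Its arguments: {"type":"object","properties":{"rows":{"type":"array","items":{"type":"array"}},"newtons":{"type":"number"}},"required":["rows"]}

```bash
ls; mkdir -p pics; cat > h.py <<'E'
import numpy as np, cv2
from cell import arm
from scipy.spatial.transform import Rotation as R
def grab(n,save=True):
    s=arm.observe(); d=arm.get_image(n)
    K=np.array([[d['fx'],0,d['cx']],[0,d['fy'],d['cy']],[0,0,1]])
    if 'mount' in d:
        T=np.eye(4);T[:3,:3]=R.from_rotvec(s['ee_rot']).as_matrix();T[:3,3]=s['position'];C=T@d['mount']
    else:
        T=np.eye(4);T[:3,:3]=R.from_rotvec(np.ravel(d['rvec'])).as_matrix();T[:3,3]=np.ravel(d['tvec']);C=np.linalg.inv(T)
    d['K']=K;d['C']=C
    v,u=np.mgrid[:480,:640];z=d['depth']
    p=np.stack([(u-d['cx'])/d['fx']*z,(v-d['cy'])/d['fy']*z,z],-1)
    d['P']=np.where(z[...,None]>0,p@C[:3,:3].T+C[:3,3],np.nan)
    return d
E
python3 - <<'E'
from h import *
import pickle
print(arm.observe())
for n in ['scene','top']:
    d=grab(n);cv2.imwrite(f'pics/{n}0.png',d['img'][...,::-1]);pickle.dump(d,open(n+'.pkl','wb'));print(n,d['C'].round(3))
E
```

```text
pics
{'clock': 0.0, 'joints': array([-1.31058639,  0.43521268,  0.02496121,  1.57409312, -0.01158181,
        1.13398798, -0.07510496]), 'dq': array([ 3.50032127e-04,  1.79066210e-03,  3.29850676e-04, -8.94045103e-04,
       -6.74594924e-05, -4.83469890e-04, -1.78922856e-04]), 'joint_efforts': array([ 8.05483637e-05, -6.67838645e+01,  9.85520706e-01, -3.14462686e+01,
       -6.03584270e-02,  4.28111083e-02,  2.02933338e-04]), 'position': array([0.22168699, 0.58382111, 0.22595277]), 'ee_rot': array([-5.66843542e-01, -3.08989889e+00,  2.43640676e-03]), 'force': array([-0.13869096,  0.4644888 ,  0.08773641]), 'ft_torque': array([ 0.00533464,  0.03730639, -0.023203  ]), 'gripper_force': 0.0, 'width': 0.9985498041956109}
scene [[-0.78   0.541 -0.315  1.005]
 [ 0.626  0.679 -0.383  0.551]
 [ 0.006 -0.496 -0.868  1.385]
 [ 0.     0.     0.     1.   ]]
top [[ 6.000e-03 -9.970e-01  7.500e-02  4.480e-01]
 [-1.000e+00 -6.000e-03 -1.000e-03 -2.400e-02]
 [ 2.000e-03 -7.500e-02 -9.970e-01  1.509e+00]
 [ 0.000e+00  0.000e+00  0.000e+00  1.000e+00]]
```

View pics/scene0.png

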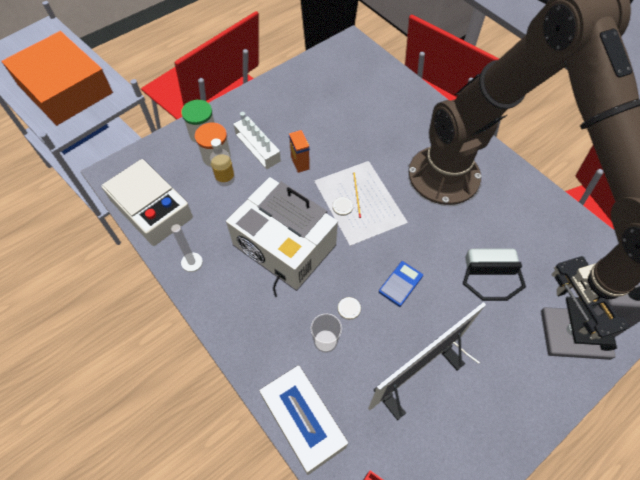

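View pics/top0.png

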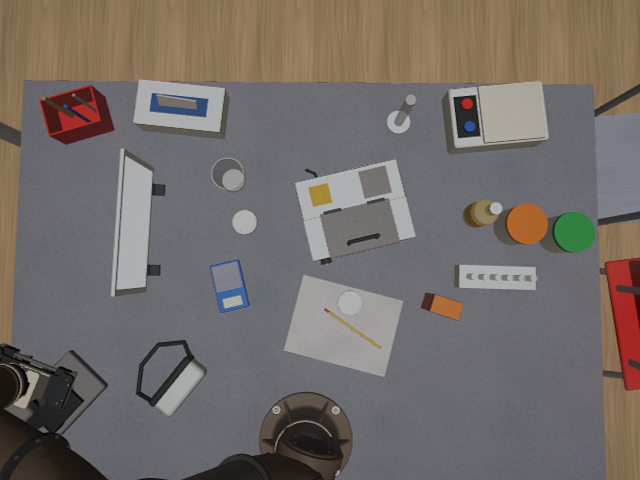

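The scene view shows the extractor at about (283,232), with the panel near (430,355). In the top view the extractor is at about (355,210) with its handle at (363,239). The panel is at (133,222), and its white face and feet point right, towards the extractor. Next I'll measure both from depth.

```bash
python3 - <<'E'
from h import *
import pickle
t=pickle.load(open('top.pkl','rb'));s=pickle.load(open('scene.pkl','rb'))
P=t['P']
for n,(u,v) in dict(handle=(363,239),topyellow=(319,195),grey=(374,182),flapL=(330,225),flapR=(400,215),tophandL=(350,244),handR=(378,236),c1=(300,187),c2=(393,165),c3=(410,233),c4=(318,255),panT=(117,215),panM=(135,215),panB=(149,215),foot1=(158,190),foot2=(153,270),panLT=(126,155),panLB=(115,290),panRT=(152,160),panRB=(142,290),beak=(228,174),lid=(244,222),scale=(229,286),carton=(428,300),rack=(497,270),bottle=(495,209),lamp=(410,100),strap=(165,345),lidb=(350,303)).items(): print(n,P[v,u].round(3), t['img'][v,u])
a=cv2.resize(t['img'][140:310,90:270],None,fx=3,fy=3,interpolation=2)
b=cv2.resize(t['img'][150:280,280:430],None,fx=3.5,fy=3.5,interpolation=2)
c=cv2.resize(s['img'][290:430,350:500],None,fx=3,fy=3,interpolation=2)
W=np.zeros((600,800,3),np.uint8)
a=cv2.resize(a,(400,378));b=cv2.resize(b,(400,346));c=cv2.resize(c,(235,219))
e=cv2.resize(s['img'][170:300,215:350],(240,231))
W[:378,:400]=a;W[:346,400:]=b;W[381:600,:235]=c;W[360:591,400:640]=e
cv2.imwrite('pics/crop.png',W[...,::-1])
E
```

```text
handle [ 0.522 -0.137  0.2  ] [43 41 41]
topyellow [ 0.633 -0.032  0.152] [165 136  56]
grey [ 0.667 -0.168  0.153] [117 114 114]
flapL [ 0.558 -0.059  0.158] [117 114 111]
flapR [ 0.585 -0.232  0.152] [175 176 178]
tophandL [ 0.511 -0.106  0.189] [73 70 70]
handR [ 0.529 -0.172  0.2  ] [37 35 36]
c1 [0.653 0.016 0.152] [175 175 177]
c2 [ 0.71  -0.216  0.151] [174 175 177]
c3 [ 0.541 -0.258  0.147] [174 176 177]
c4 [ 0.485 -0.03   0.152] [175 176 177]
panT [0.57  0.43  0.255] [176 177 179]
panM [0.581 0.425 0.147] [173 174 176]
panB [0.592 0.422 0.041] [159 160 161]
foot1 [0.664 0.408 0.012] [54 54 55]
foot2 [0.445 0.415 0.014] [56 56 56]
panLT [0.714 0.421 0.234] [93 91 87]
panLB [0.4   0.432 0.247] [90 88 82]
panRT [0.748 0.429 0.004] [107 107 114]
panRB [0.393 0.431 0.054] [81 78 72]
beak [0.71  0.218 0.008] [153 153 151]
lid [0.577 0.171 0.014] [174 176 175]
scale [0.404 0.208 0.019] [123 124 134]
carton [ 0.372 -0.317  0.067] [74 45 33]
rack [ 0.451 -0.501  0.058] [174 174 176]
bottle [ 0.597 -0.455  0.191] [174 176 177]
lamp [ 0.857 -0.249  0.21 ] [153 151 150]
strap [0.245 0.378 0.011] [39 40 41]
lidb [ 0.36  -0.117  0.021] [174 175 177]
```

View pics/crop.png

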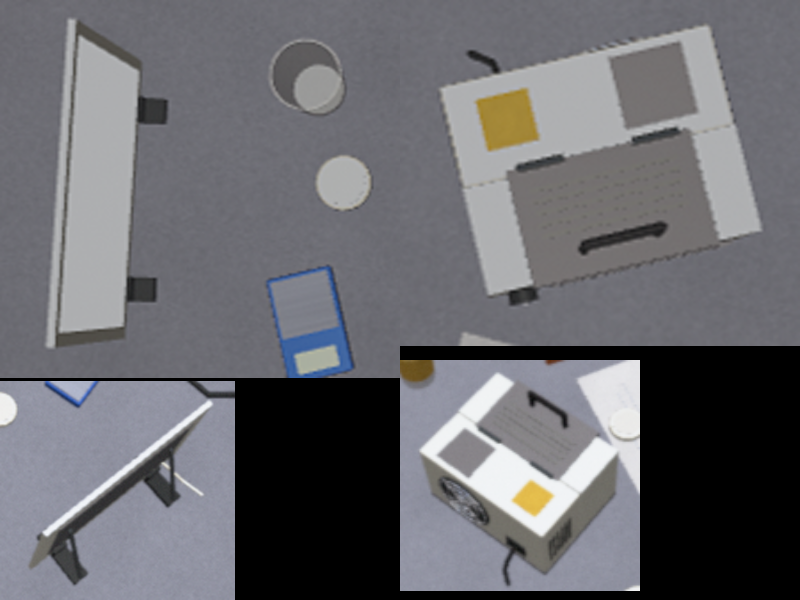

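The crop shows the panel's lit face pointing towards -y, at the extractor, with its black struts behind. The flap hinge knuckles are on the rear side and the handle is along the front. Next I'll fit the exact poses.

```bash
python3 - <<'E'
from h import *
import pickle
t=pickle.load(open('top.pkl','rb'));P=t['P'];im=t['img'].astype(int)
v,u=np.mgrid[:480,:640]
m=(P[...,2]>.135)&(P[...,2]<.175)&(u>285)&(u<425)&(v>150)&(v<270)
r=cv2.minAreaRect((P[m][:,:2]*1000).astype(np.float32));print('extr rect',r);print(cv2.boxPoints(r))
# flap grey plane
g=m&(im.max(-1)<135)&(v>195)&(im.ptp(-1)<15) if hasattr(im,'ptp') else m&(im.max(-1)<135)&(v>195)&(np.ptp(im,-1)<15)
q=P[g];A=np.c_[q[:,:2],np.ones(len(q))];print('flap plane',np.linalg.lstsq(A,q[:,2],rcond=None)[0],len(q))
h=(P[...,2]>.175)&(P[...,2]<.22)&(u>335)&(u<390)&(v>225)&(v<255)
rh=cv2.minAreaRect((P[h][:,:2]*1000).astype(np.float32));print('handle',rh,np.percentile(P[h][:,2],[10,50,95]),h.sum())
# panel
l=(P[...,2]>.04)&(P[...,2]<.235)&(u>110)&(u<152)&(v>150)&(v<295)&(im.min(-1)>140)
q=P[l];A=np.c_[q[:,[0,2]],np.ones(len(q))];c=np.linalg.lstsq(A,q[:,1],rcond=None)[0];print('panel y=ax+bz+c',c,len(q),np.std(A@c-q[:,1]),'x',q[:,0].min(),q[:,0].max(),np.percentile(q[:,2],[0,100]))
rr=(P[...,2]>.1)&(u>105)&(u<156)&(v>140)&(v<305);q=P[rr];print('panel rect',cv2.minAreaRect((q[:,:2]*1000).astype(np.float32)),q[:,2].max())
for n,(a,b,c_,d) in dict(beaker=(205,150,250,200),bottle=(460,190,505,230),carton=(415,285,468,325),lid=(228,205,262,240),scale=(205,255,252,315)).items():
    k=(u>a)&(u<c_)&(v>b)&(v<d)&(P[...,2]>.007);q=P[k];print(n,q.min(0).round(3),q.max(0).round(3))
E
```

```text
extr rect ((599.3914794921875, -120.98750305175781), (209.20883178710938, 261.00762939453125), 13.78909683227539)
[[ 466.69638   -19.177172]
 [ 528.9072   -272.66248 ]
 [ 732.08655  -222.79784 ]
 [ 669.87573    30.68747 ]]
flap plane [-0.05437195 -0.0137305   0.18711054] 3188
handle ((523.87109375, -139.27276611328125), (10.039589881896973, 79.18253326416016), 14.024332046508789) [0.19373123 0.19875767 0.20305467] 138
panel y=ax+bz+c [-0.03271078  0.0007391   0.44288772] 3213 0.0009357510977127489 x 0.40164103326650874 0.7108231292175256 [0.04001297 0.23498753]
panel rect ((556.3736572265625, 429.2515869140625), (14.976667404174805, 340.098388671875), 87.94166564941406) 0.2588985331586833
beaker [0.64  0.16  0.007] [0.771 0.279 0.119]
bottle [ 0.557 -0.537  0.007] [ 0.668 -0.422  0.197]
carton [ 0.308 -0.432  0.007] [ 0.409 -0.296  0.134]
lid [0.534 0.128 0.007] [0.621 0.211 0.025]
scale [0.333 0.152 0.007] [0.485 0.273 0.035]
```

jog_arm:
  rows:
    - [[0,0,6],[0,0,0],1]
    - [[1,-3,11],[0,0,-7],1]
    - [[3,-8,15],[0,0,-15],1]
    - [[5,-13,17],[0,0,-23],1]
    - [[8,-19,17],[0,0,-31],1]
    - [[11,-25,17],[0,0,-39],1]
    - [[14,-31,17],[0,0,-47],1]
    - [[17,-36,17],[0,0,-55.5],1]
  newtons: 15

```text
clock: 1.1
position: [0.3874, 0.2305, 0.3967]
ee_rot: [-1.946, -2.466, -0.0]
force: [1.6, 1.2, 0.7]
width: 1.002
gripper_force: 0.0
```

jog_arm:
  rows:
    - [[2,-5,0],[0,0,0],1]
    - [[4,-10.5,0],[0,0,0],1]
    - [[6,-16,0],[0,0,0],1]
    - [[8,-21.5,0],[0,0,0],1]
    - [[10,-27,-3],[0,0,0],1]
    - [[12,-32,-7],[0,0,0],1]
    - [[13.2,-36.3,-11],[0,0,0],1]
    - [[13.2,-36.3,-13],[0,0,0],1]

```text
clock: 2.1
position: [0.518, -0.1343, 0.2646]
ee_rot: [-1.947, -2.465, 0.005]
force: [-0.1, 0.5, 0.4]
width: 1.001
gripper_force: 0.0
```

```bash
python3 - <<'E'
from h import *
s=arm.observe();print(s['clock'],s['position'],s['joints'].round(2),R.from_rotvec(s['ee_rot']).as_matrix().round(3))
d=grab('wrist');cv2.imwrite('pics/w1.png',d['img'][...,::-1])
P=d['P'];g=(np.abs(P[...,0]-.524)<.06)&(np.abs(P[...,1]+.139)<.06)&(P[...,2]>.178)&(P[...,2]<.21)
q=P[g];print(len(q))
if len(q)>20: print(cv2.minAreaRect((q[:,:2]*1000).astype(np.float32)),q[:,2].max())
E
```

```text
2.1 [ 0.51800983 -0.134313    0.26459691] [-0.42  0.3   0.75  1.78 -0.22  1.15  0.63] [[-0.231  0.973 -0.002]
 [ 0.973  0.231 -0.002]
 [-0.001 -0.003 -1.   ]]
1741
((524.3720092773438, -136.7645721435547), (10.91215705871582, 79.33872985839844), 14.04056167602539) 0.20060958839895693
```

View pics/w1.png

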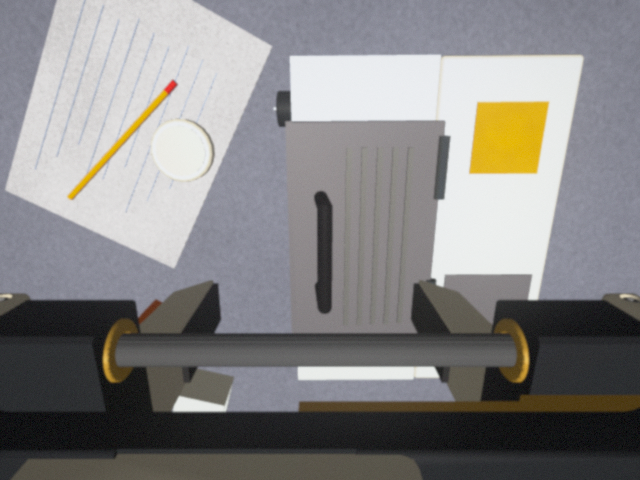

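The wrist view shows the handle bar at (323,250), running parallel to the fingers' faces and between them. I'm going down to grip it.

jog_arm:
  rows:
    - [[0,0.2,-4],[0,0,0],1]
    - [[0,0.2,-7],[0,0,0],1]
    - [[0,0.2,-8.3],[0,0,0],1]
    - [[0,0.2,-8.3],[0,0,0],0.3]
    - [[0,0.2,-8.3],[0,0,0],0]
    - [[0,0.2,-8.3],[0,0,0],0]
    - [[0,0.2,-8.3],[0,0,0],0]
    - [[0,0.2,-8.3],[0,0,0],0]
  newtons: 12

```text
clock: 3.15
position: [0.5192, -0.1285, 0.184]
ee_rot: [1.94, 2.47, 0.001]
force: [-0.0, 0.8, 0.1]
width: 0.504
gripper_force: 0.0
```

jog_arm:
  rows:
    - [[0,0,0],[0,0,0],0]
    - [[0,0,0],[0,0,0],0]
    - [[0,0,0],[0,0,0],0]
    - [[0,0,0],[0,0,0],0]
    - [[0,0,0],[0,0,0],0]
    - [[0,0,0],[0,0,0],0]

```text
clock: 3.9
position: [0.5222, -0.1277, 0.1842]
ee_rot: [1.936, 2.468, 0.005]
force: [11.6, 0.9, -8.3]
width: 0.105
gripper_force: 12.0
```

jog_arm:
  rows:
    - [[0.8,0.1,1.0],[0,0,0],0]
    - [[1.5,0.3,1.9],[0,0,0],0]
    - [[2.1,0.5,2.6],[0,0,0],0]
    - [[2.8,0.6,3.3],[0,0,0],0]
    - [[3.5,0.8,3.8],[0,0,0],0]
    - [[4.4,1.0,4.3],[0,0,0],0]
    - [[5.2,1.2,4.7],[0,0,0],0]
    - [[6.1,1.5,5.0],[0,0,0],0]

```text
clock: 4.9
position: [0.5804, -0.1143, 0.2346]
ee_rot: [1.941, 2.469, -0.001]
force: [-3.3, -1.9, 2.5]
width: 0.104
gripper_force: 12.0
```

jog_arm:
  rows:
    - [[0.9,0.2,0.2],[0,0,0],0]
    - [[1.8,0.5,0.3],[0,0,0],0]
    - [[2.8,0.7,0.3],[0,0,0],0]
    - [[3.7,0.9,0.2],[0,0,0],0]
    - [[4.6,1.1,0.0],[0,0,0],0]
    - [[5.5,1.3,-0.2],[0,0,0],0]
    - [[6.4,1.6,-0.6],[0,0,0],0]
    - [[7.2,1.8,-1.0],[0,0,0],0]

```text
clock: 5.9
position: [0.6526, -0.0957, 0.2233]
ee_rot: [1.941, 2.47, -0.001]
force: [-1.0, -4.8, 1.6]
width: 0.107
gripper_force: 12.0
```

jog_arm:
  rows:
    - [[0.6,0.15,-0.4],[0,0,0],0]
    - [[0.6,0.15,-0.4],[0,0,0],0]

```text
clock: 6.15
position: [0.6589, -0.0939, 0.219]
ee_rot: [1.94, 2.47, -0.001]
force: [1.4, -4.5, -1.9]
width: 0.102
gripper_force: 12.0
```

```bash
python3 - <<'E'
from h import *
print(arm.observe()['position'])
d=grab('scene');cv2.imwrite('pics/s2.png',cv2.resize(d['img'][130:310,180:420],(800,600))[...,::-1])
E
```

```text
[ 0.65888617 -0.09392408  0.21897095]
```

View pics/s2.png

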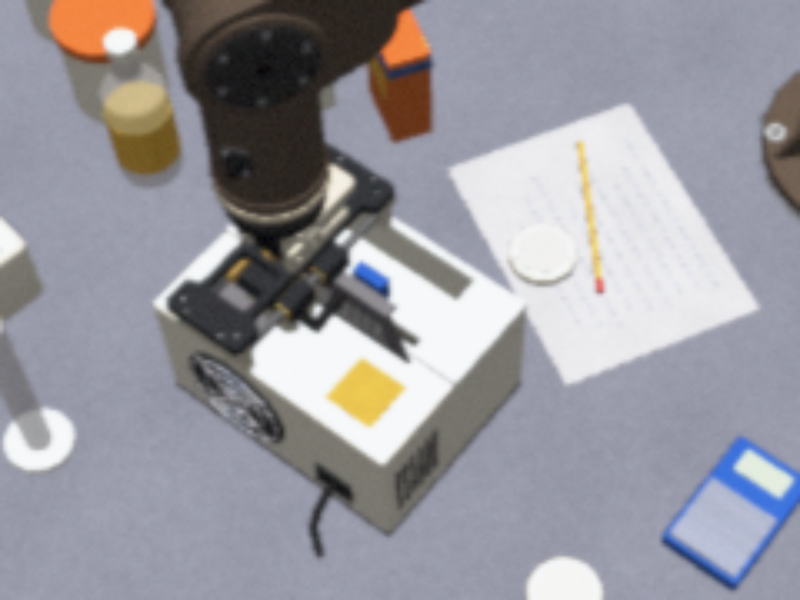

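The view shows the flap standing up past vertical and the blue tab exposed at (370,278). I'll release the handle and lift away.

jog_arm:
  rows:
    - [[0,0,0],[0,0,0],0.16]
    - [[0,0,0],[0,0,0],0.16]
    - [[0,0,0],[0,0,0],0.16]
    - [[0,0,1.5],[0,0,0],0.16]
    - [[0,0,4],[0,0,0],0.16]
    - [[0,0,8],[0,0,0],0.16]
    - [[0,0,13],[0,0,0],0.3]
    - [[-1,-0.5,16],[0,0,-5],1]

```text
clock: 7.2
position: [0.6487, -0.0989, 0.3835]
ee_rot: [2.045, 2.381, 0.003]
force: [-0.2, -0.4, -0.5]
width: 0.33
gripper_force: 0.0
```

jog_arm:
  rows:
    - [[-1.5,-0.5,0],[0,0,-10],1]
    - [[-3,-1,0],[0,0,-20.5],1]
    - [[-4.5,-1.5,0],[0,0,-31],1]
    - [[-6,-2,0],[0,0,-41.5],1]
    - [[-7.5,-2.5,0],[0,0,-52],1]
    - [[-8.5,-3,0],[0,0,-62.5],1]
    - [[-8.5,-3,0],[0,0,-73],1]
    - [[-8.5,-3,0],[0,0,-83.5],1]

```text
clock: 8.2
position: [0.5629, -0.129, 0.381]
ee_rot: [-3.115, -0.406, -0.002]
force: [-0.9, -0.1, -0.6]
width: 0.996
gripper_force: 0.0
```

jog_arm:
  rows:
    - [[0,0,0],[0,0,-1.5],1]
    - [[0,0,0],[0,0,-1.5],1]

```text
clock: 8.45
position: [0.5631, -0.129, 0.3802]
ee_rot: [3.118, 0.38, 0.001]
force: [0.1, 0.0, -0.0]
width: 1.0
gripper_force: 0.0
```

```bash
python3 - <<'E'
from h import *
import pickle
s=arm.observe();M=R.from_rotvec(s['ee_rot']).as_matrix();print(s['clock'],s['position'],s['joints'].round(2));print(M.round(3),np.degrees(np.arctan2(M[1,1],M[0,1])))
for n in ['wrist','top','scene']:
    d=grab(n);P=d['P'];im=d['img'].astype(int)
    b=(im[...,2]>im[...,0]*1.5)&(im[...,2]>im[...,1]*1.25)&(np.abs(P[...,0]-.56)<.05)&(np.abs(P[...,1]+.13)<.05)&(P[...,2]>.12)
    print(n,b.sum())
    if b.sum()>5:
        q=P[b];tp=q[q[:,2]>.138];print(cv2.minAreaRect((tp[:,:2]*1000).astype(np.float32)),np.percentile(q[:,2],[5,50,95]))
    pickle.dump(d,open(n+'2.pkl','wb'));cv2.imwrite(f'pics/{n}3.png',d['img'][...,::-1])
E
```

```text
8.45 [ 0.56308149 -0.12896187  0.38018937] [-0.63  0.42  1.17  1.49 -0.39  1.48 -0.79]
[[ 0.971  0.24   0.   ]
 [ 0.24  -0.971 -0.   ]
 [ 0.     0.    -1.   ]] -76.09796211072754
wrist 606
((572.424072265625, -134.84286499023438), (39.38359451293945, 103.04176330566406), 14.972380638122559) [0.13467953 0.14291419 0.48637785]
top 0
scene 54
((568.5540161132812, -109.71174621582031), (69.45590209960938, 23.968700408935547), 65.70632934570312) [0.13502538 0.14330067 0.14875217]
```

View pics/wrist3.png

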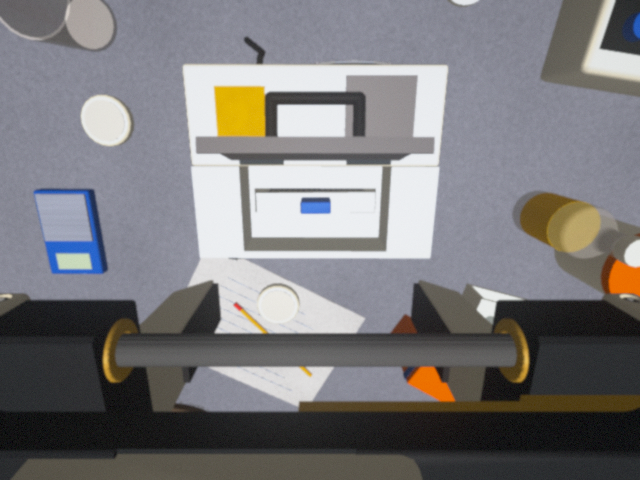

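The wrist view shows the flap standing open with its handle to the rear. The filter frame spans about (255–375, 190–240), and the blue tab is at (316,205), clear to grasp. I'll locate the tab top precisely.

```bash
python3 - <<'E'
from h import *
import pickle
for n in ['wrist','scene']:
    d=pickle.load(open(n+'2.pkl','rb'));P=d['P'];im=d['img'].astype(int)
    b=(im[...,2]>im[...,0]*1.5)&(im[...,2]>im[...,1]*1.25)&(np.abs(P[...,0]-.56)<.05)&(np.abs(P[...,1]+.13)<.05)&(P[...,2]>.139)&(P[...,2]<.152)
    k,l,st,ce=cv2.connectedComponentsWithStats(b.astype(np.uint8));i=1+st[1:,4].argmax();print(n,st[i],ce[i])
    q=P[l==i];print(cv2.minAreaRect((q[:,:2]*1000).astype(np.float32)),q[:,2].mean(),q.mean(0))
d=pickle.load(open('wrist2.pkl','rb'));P=d['P']
# flap plane
f=P[139:152,205:430].reshape(-1,3);ux=np.array([.971,.238,0]);print('flaptop ext-x,z',np.nanmedian(f@ux),np.nanpercentile(f[:,2],[5,50,95]),'hinge',np.nanmedian(P[164:168,205:430].reshape(-1,3)@ux), 'tcp',np.array([.563,-.129,0])@ux)
g=P[155:161,240:390].reshape(-1,3);print('flapface',np.nanmedian(g@ux),np.nanmedian(g[:,2]))
E
```

```text
wrist [301 201  29  13 357] [314.85154062 206.69747899]
((557.688232421875, -129.47872924804688), (13.816170692443848, 31.011198043823242), 13.8656005859375) 0.1424005851111643 [ 0.55815007 -0.12916658  0.14240059]
scene [286 209  10   8  45] [290.68888889 212.33333333]
((559.439453125, -129.43299865722656), (14.658600807189941, 32.91865539550781), 7.801841735839844) 0.1436626402364482 [ 0.55944065 -0.1289295   0.14366264]
flaptop ext-x,z 0.5828267806851382 [0.25878947 0.26032708 0.26182034] hinge 0.5565886210447619 tcp 0.515971
flapface 0.566245274491996 0.16977984933407153
```

```bash
python3 -c "
from h import *
import pickle
d=pickle.load(open('wrist2.pkl','rb'));print(d['mount'].round(3))"
```

```text
[[ 0.001 -0.956 -0.294  0.08 ]
 [ 1.     0.001  0.    -0.   ]
 [ 0.    -0.294  0.956 -0.158]
 [ 0.     0.     0.     1.   ]]
```

The camera sits 80 mm along tool +x, so it would foul the flap's top edge on the way down. I'll turn the tool half a turn first.

jog_arm:
  rows:
    - [[0,0,0],[0,0,10.5],1]
    - [[0,0,0],[0,0,21],1]
    - [[0,0,0],[0,0,31.5],1]
    - [[0,0,0],[0,0,42],1]
    - [[0,0,0],[0,0,52.5],1]
    - [[0,0,0],[0,0,63],1]
    - [[0,0,0],[0,0,73.5],1]
    - [[0,0,0],[0,0,84],1]

```text
clock: 9.6
position: [0.563, -0.1291, 0.3799]
ee_rot: [2.058, 2.373, 0.0]
force: [-0.2, 0.1, -0.2]
width: 1.0
gripper_force: 0.0
```

jog_arm:
  rows:
    - [[0,0,0],[0,0,10.5],1]
    - [[0,0,0],[0,0,21],1]
    - [[0,0,0],[0,0,31.5],1]
    - [[0,0,0],[0,0,42],1]
    - [[0,0,0],[0,0,52.5],1]
    - [[0,0,0],[0,0,63],1]
    - [[0,0,0],[0,0,73.5],1]
    - [[0,0,0],[0,0,84],1]

```text
clock: 10.6
position: [0.5629, -0.1292, 0.3799]
ee_rot: [-0.058, 3.141, -0.0]
force: [-0.1, 0.3, -1.0]
width: 1.001
gripper_force: 0.0
```

jog_arm:
  rows:
    - [[0,0,0],[0,0,10],1]
    - [[-0.5,0,-4],[0,0,12],1]
    - [[-0.5,0,-8],[0,0,12],1]
    - [[-0.5,0,-12],[0,0,12],1]
    - [[-0.5,0,-16],[0,0,12],1]
    - [[-0.5,0,-16],[0,0,12],1]
    - [[-0.5,0,-16],[0,0,12],1]

```text
clock: 11.48
position: [0.5588, -0.1294, 0.2214]
ee_rot: [-0.375, 3.117, -0.001]
force: [1.2, 0.4, 1.1]
width: 1.004
gripper_force: 0.0
```

```bash
python3 - <<'E'
from h import *
s=arm.observe();M=R.from_rotvec(s['ee_rot']).as_matrix();print(s['clock'],s['position'],s['joints'].round(2),s['force']);print(M.round(3),np.degrees(np.arctan2(M[1,1],M[0,1])))
E
```

```text
11.475 [ 0.55884011 -0.12935172  0.2213702 ] [-0.18  0.37  0.43  1.74 -0.17  1.07  2.11] [1.19687291 0.42949692 1.06963207]
[[-0.971 -0.237  0.002]
 [-0.237  0.971 -0.   ]
 [-0.002 -0.001 -1.   ]] 103.72443113935488
```

jog_arm:
  rows:
    - [[0,0,-4],[0,0,0],1]
    - [[0,0,-7],[0,0,0],1]
    - [[0,0,-9],[0,0,0],1]
    - [[0,0,-10.4],[0,0,0],1]
    - [[0,0,-10.4],[0,0,0],1]
    - [[0,0,-10.4],[0,0,0],0.2]
    - [[0,0,-10.4],[0,0,0],0.2]
    - [[0,0,-10.4],[0,0,0],0.2]
  newtons: 30

```text
clock: 12.48
position: [0.5584, -0.129, 0.1163]
ee_rot: [-0.375, 3.118, -0.0]
force: [1.1, -0.4, -0.6]
width: 0.718
gripper_force: 0.0
```

jog_arm:
  rows:
    - [[0,0,0],[0,0,0],0.2]
    - [[0,0,0],[0,0,0],0.2]
    - [[0,0,0],[0,0,0],0.2]
    - [[0,0,0],[0,0,0],0.2]
    - [[0,0,0],[0,0,0],0.2]
    - [[0,0,0],[0,0,0],0.2]

```text
clock: 13.22
position: [0.558, -0.129, 0.1157]
ee_rot: [-0.375, 3.119, -0.0]
force: [-0.5, -0.7, -0.2]
width: 0.365
gripper_force: 30.0
```

jog_arm:
  rows:
    - [[0,0,1],[0,0,0],0.2]
    - [[0,0,3],[0,0,0],0.2]
    - [[0,0,5.5],[0,0,0],0.2]
    - [[0,0,8],[0,0,0],0.2]
    - [[0,0,10.5],[0,0,0],0.2]
    - [[0,0,13],[0,0,0],0.2]
    - [[0,0,16],[0,0,0],0.2]
    - [[0,0,19],[0,0,0],0.2]

```text
clock: 14.22
position: [0.5576, -0.1289, 0.3071]
ee_rot: [0.375, -3.119, -0.0]
force: [0.9, -0.5, -2.4]
width: 0.365
gripper_force: 30.0
```

jog_arm:
  rows:
    - [[0,0,3],[0,0,0],0.2]
    - [[0,0,6],[0,0,0],0.2]
    - [[0,0,8],[0,0,0],0.2]
    - [[0,0,8],[0,0,0],0.2]

```text
clock: 14.72
position: [0.5584, -0.1292, 0.3874]
ee_rot: [-0.374, 3.116, -0.001]
force: [-0.6, -0.4, -2.6]
width: 0.366
gripper_force: 30.0
```

```bash
python3 - <<'E'
from h import *
s=arm.observe();print(s['clock'],s['position'],s['force'],s['width'],s['gripper_force'])
d=grab('scene');cv2.imwrite('pics/s4.png',cv2.resize(d['img'][100:340,180:500],(800,600))[...,::-1])
E
```

```text
14.725 [ 0.5583952  -0.12922092  0.38736435] [-0.6392896  -0.41735123 -2.6313765 ] 0.3659172935506538 29.99962091445923
```

View pics/s4.png

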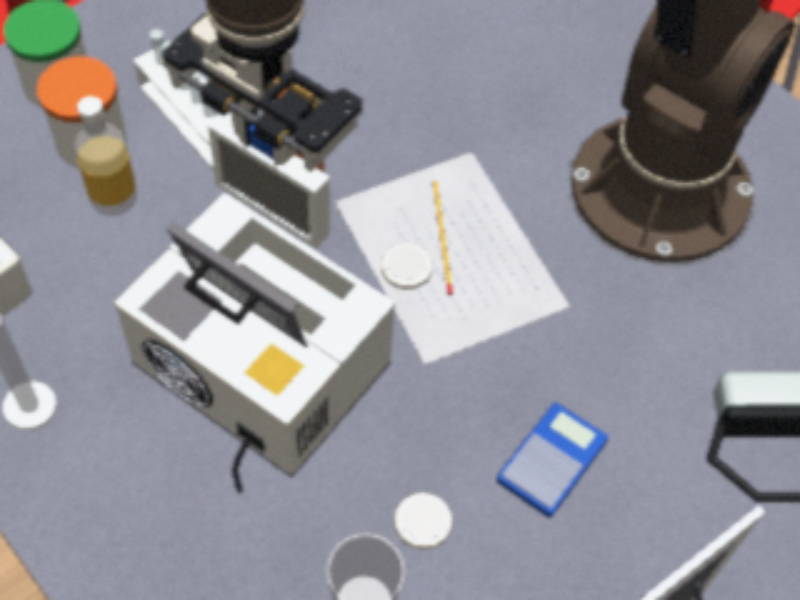

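The view shows the filter held upright above the case, clear of the channel, with the flap still standing open at (240,290). Next, the move to the panel.

jog_arm:
  rows:
    - [[0,2,0],[0,0,-7],0.2]
    - [[0,6,0],[0,0,-17],0.2]
    - [[0,10,0],[0,0,-27],0.2]
    - [[0,14,0],[0,0,-37],0.2]
    - [[0,18,0],[0,0,-47],0.2]
    - [[0,22,0],[0,0,-57],0.2]
    - [[0,26,0],[0,0,-67],0.2]
    - [[0,30,0],[0,0,-77],0.2]

```text
clock: 15.78
position: [0.5572, 0.1722, 0.3844]
ee_rot: [-1.656, -2.669, 0.003]
force: [0.7, -0.1, -2.8]
width: 0.369
gripper_force: 30.0
```

jog_arm:
  rows:
    - [[0,4,0],[0,0,-9],0.2]
    - [[0,8,0],[0,0,-18],0.2]
    - [[-0.2,12,0],[0,0,-25],0.2]
    - [[-0.5,14,0],[0,0,-28.6],0.2]
    - [[-0.5,15,0],[0,0,-28.6],0.2]
    - [[-0.5,15,0],[0,0,-28.6],0.2]
    - [[-0.5,15,0],[0,0,-28.6],0.2]
    - [[-0.5,15,0],[0,0,-28.6],0.2]

```text
clock: 16.77
position: [0.5534, 0.3197, 0.386]
ee_rot: [2.259, 2.183, 0.0]
force: [-0.5, 0.1, -1.8]
width: 0.366
gripper_force: 30.0
```

```bash
python3 - <<'E'
from h import *
s=arm.observe();M=R.from_rotvec(s['ee_rot']).as_matrix();print(s['clock'],s['position'],s['joints'].round(2),s['force'],s['width'],s['gripper_force']);print(M.round(3),np.degrees(np.arctan2(M[1,1],M[0,1])))
E
```

```text
16.775 [0.55343652 0.3197456  0.38601356] [-0.99  0.41  0.6   1.3  -0.23  1.5  -0.44] [-0.47269946  0.0916311  -1.84893552] 0.3656797891596767 29.9996218085289
[[ 0.034  0.999  0.   ]
 [ 0.999 -0.034  0.   ]
 [ 0.     0.    -1.   ]] -1.9697079629673204
```

jog_arm:
  rows:
    - [[0,0.5,-2],[0,0,0],0.2]
    - [[0,1,-5],[0,0,0],0.2]
    - [[0,1.3,-8.5],[0,0,0],0.2]
    - [[0,1.3,-12],[0,0,0],0.2]
    - [[0,1.3,-15.5],[0,0,0],0.2]
    - [[0,1.3,-18],[0,0,0],0.2]
    - [[0,1.3,-19.7],[0,0,0],0.2]
    - [[0,1.3,-19.7],[0,0,0],0.2]

```text
clock: 17.77
position: [0.5526, 0.3335, 0.188]
ee_rot: [-2.258, -2.184, 0.003]
force: [-0.2, 0.0, -1.9]
width: 0.366
gripper_force: 30.0
```

jog_arm:
  rows:
    - [[0,0,0],[0,0,0],0.2]
    - [[0,0,0],[0,0,0],0.2]
    - [[0,0,0],[0,0,0],0.2]
    - [[0,0,0],[0,0,0],0.2]

```text
clock: 18.27
position: [0.5532, 0.3342, 0.1891]
ee_rot: [2.258, 2.185, 0.001]
force: [-0.1, 0.3, -2.2]
width: 0.368
gripper_force: 30.0
```

```bash
python3 - <<'E'
from h import *
s=arm.observe();M=R.from_rotvec(s['ee_rot']).as_matrix();print(s['clock'],s['position'],s['dq'].round(3),s['force'],s['width'],s['gripper_force']);print(M.round(3),np.degrees(np.arctan2(M[1,1],M[0,1])))
W=np.zeros((480,800,3),np.uint8)
v,u=np.mgrid[:480,:640]
for i,(n,(a,b,c,e)) in enumerate(dict(scene=(320,220,520,460),top=(90,130,290,370)).items()):
    d=grab(n);P=d['P'];W[:,400*i:400*i+400]=cv2.resize(d['img'][b:e,a:c],(400,480))
    # dark pleats / frame points in front of panel
    nrm=np.array([.0327,.9995,0]);dist=.4427-P@nrm
    k=(dist>.05)&(dist<.13)&(P[...,2]>.06)&(P[...,2]<.19)&(abs(P[...,0]-.553)<.1)
    q=P[k]
    print(n,k.sum())
    if k.sum()>30:
        print('dist pct',np.percentile(dist[k],[2,25,50,75,98]).round(4),'x',q[:,0].min(),q[:,0].max(),'z',q[:,2].min(),q[:,2].max())
        A=np.c_[q[:,[0,2]],np.ones(len(q))]
        f=dist[k];sel=np.abs(f-np.median(f))<.008;print(np.linalg.lstsq(A[sel],q[sel,1],rcond=None)[0])
cv2.imwrite('pics/fin.png',W[...,::-1])
E
```

```text
18.275 [0.553184   0.33415108 0.18908836] [ 0.002  0.002 -0.001  0.003  0.001 -0.001  0.   ] [-0.08962751  0.29588267 -2.21594454] 0.36780168347445347 29.999705851078033
[[ 0.033  0.999  0.   ]
 [ 0.999 -0.033  0.   ]
 [ 0.     0.    -1.   ]] -1.887341095063987
scene 338
dist pct [0.0784 0.0801 0.0812 0.0862 0.1014] x 0.4841336931903063 0.6262798101505893 z 0.08495579006971843 0.18977397400210272
[-0.03986254 -0.02145031  0.36826862]
top 537
dist pct [0.0927 0.0984 0.1012 0.1021 0.1038] x 0.48226296259561036 0.6216291420090025 z 0.08042546844907794 0.1896980824823069
[-0.027094   -0.01281976  0.34091348]
```

View pics/fin.png

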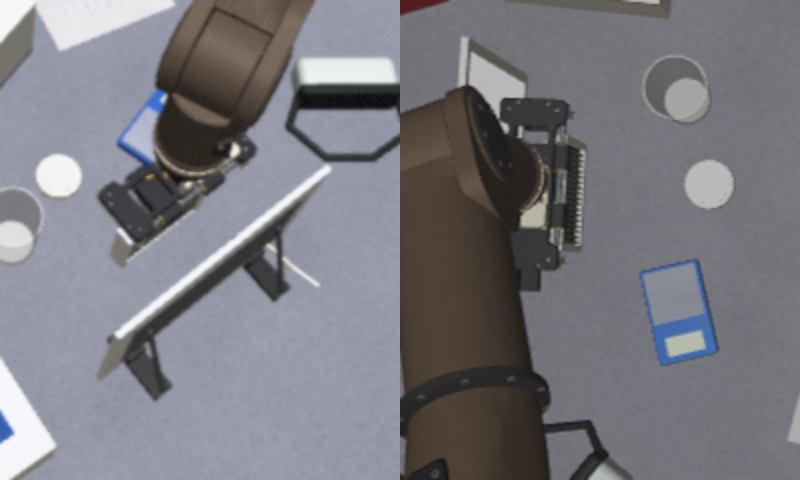

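The filter hangs upright and square to the panel. Its faces are about 80 and 101 mm from the lit surface, so its middle is about 90 mm away, centred on the lit area. The arm is steady, so I'm handing in.

```bash
python3 -c "
from cell import arm
print(arm.sign_off())"
```

```text
the job is handed in; nothing more can be done
None
```

Handed in at about 18 s of robot time: the flap is standing open at about 1.8 rad, and the filter is held steady, upright and square to the lit panel, its middle about 90 mm in front and centred on the lit area.

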